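# Put the pastry roller back together

### The arm

A 6-joint arm with a two-finger parallel gripper is mounted at the origin on a cart in front of the work surface, level with it; the furniture and walls round the work are solid. World frame = base frame: x ahead of the robot, y to its left, z up, the work surface at z = 0. Lengths are in m, angles in rad, forces in N, time in s.
With the tool pointing down it reaches from about 0.25 to 0.725 m from the base axis. Payload 4 kg.
Tool frame: the origin (TCP) lies on the centre line of the jaws, within the pads' length; the fingertips stand 17 mm ahead of it and the grasp point (between the pads) lies 2 mm behind it; z points along the fingers, y is the line along which they close (so a half turn about z gives the same grasp; the last joint's range is limited). The gripper opens to 85 mm and grips with 20 to 120 N. Pads are 22 mm wide; open, the fingers measure 114 mm over their backs; the gripper's body (76 mm by 85 mm) begins 54 mm behind the grasp point. The pads swing forward as they close: fully open they stand 13 mm farther back than shut.
Start: joints at [1.248, 0.241, 0.005, 1.335, 0, 1.571], TCP at [0.159, 0.474, 0.248] pointing down, gripper open.
Joint ranges: [-2.72, 2.72], [-1.05, 1.87], [-1.09, 1.28], [-1.99, 2.15], [-1.42, 1.44], [-3.14, 3.14]. Speed limits (rad/s): [2.79, 2.79, 3.14, 3.14, 3.14, 3.14].

### API

Orientations are given as a unit quaternion [x, y, z, w].
In Python, from workcell import get_obs, imaging, order gives the robot as it stands.
- The arm moves only by the tool apply_moves, never from a script. Its argument "targets" is a list that holds one entry, the list of rows, each a list of 5 numbers: the shift along the world's x, y, z in units of 40 mm (1.0 is 40 mm), then the turn about the world's z in degrees, then the gripper command: -1 is shut, 1 is fully open, values between are in proportion. In form: [[[dx, dy, dz, turn, fingers], ...]]. A call has 1 to 8 rows; each row shifts and turns the commanded pose from where the row before left it; what a row does not reach is not made up. A row lasts 1/12 s, in which the tool goes at most 41.7 mm and 7.16 degrees, less where a joint would pass 70% of its speed; a pose out of reach is approached as far as the arm can. A call is refused whole if a number of a shift passes 1 or a number of a turn 7.16, either way. A call with a gripper value outside its range is refused whole. The fingers move at their own pace and stop on an object; the grip force is fixed at half the most. Time passes only in rows, so rows that do not move let the fingers close. It gives the time, the measured TCP pose, the force, the opening and the grip force at its end, in the units of the state.
- get_obs(): the state, without advancing time (a new reading comes with each control period).
- imaging.camera(name): name is "side" or "top" or "wrist"; returns (picture, depth): 420x560x3 uint8, blue, green, red; 420x560 float32, m along the optical axis (not along the pixel's ray), 0 where there is no reading.
- imaging.get_calibration(name): a dict with "camera_matrix" (3x3 intrinsics, pixels), "eye" and "rotation" of the camera in the world; the wrist camera has in their place "hand_eye" (4x4, takes a point from camera to tool coordinates, whose origin is the TCP and whose axes are the flange's). Camera axes: x right, y down, z forward; pixel columns grow to the right and rows downward; lengths in m; the calibration is good to about 2 mm. A picture is of the moment at which its call begins: read the wrist's pose just before it. get_calibration takes no time and is no camera call.
- order.job_done(): hands the job in; it is judged then, once.
The state is a dict: "clock": time; "joint_pos": joint angles; "joint_vel": joint speeds; "tau": joint torques, N m; "eef_pos": TCP position; "tool_rot": TCP orientation; "ft_force": force on the tool from outside, world axes, zero at the start; "ft_torque": the same for the moment, N m; "grip_width": finger opening in m; "grasp_force": force on a finger pad.
Only numpy, scipy, OpenCV 4.12 (cv2) and the standard library are available. Lean on these libraries where they do the work, as an engineer would, in place of code of your own. Each camera call takes 0.05 s, during which the arm holds its last target. There are 200 camera calls.

### The job

Put the washed pastry roller back together: take the spindle by its black handle out of the wire stand, thread it through the barrel that lies on the rack, and push on until the barrel is jammed between the spindle's collar and the rack's end stop; bed it there with a steady push of about 10 N for a second (below 6 N it does not bed, over 18 N between spindle and barrel splits the wood). Then lift the barrel on the spindle, without the fingers touching the barrel, and lay the whole roller level back in the two forks of the stand, with the barrel still against the collar, before you let go. Leave the jars, the mug and the tin alone.

Things in the scene. Friction and masses are not known exactly. Their poses are not given: they have to be found in the camera images.
- spindle: Steel rod, 14 mm diameter, with a black handle; starts level in the stand's forks. Origin on the rod's axis at the front face of its collar; +x runs from handle to tip. Along x (mm): handle -89 to -29, bare neck -29 to -4, collar -4 to 0 (23 diameter), bare rod 0 to 112, the last 8 tapering to 8 diameter. 70 to 115 g, centre of mass at x about +18.
- spindle_handle (a point): Middle of the spindle's black handle, on the axis, at the spindle's x = -59 mm. The handle is a flat-sided bar, 60 long in x, 18 wide in y, 22 high in z: grip it here, across y.
- barrel: Beech tube, 80 mm long, 56 mm outside diameter, 17 mm round bore right through. Origin at its centre, +x along the bore, the way the spindle is to enter; it may roll about x. 75 to 130 g. It starts lying loose on the rack, axis level, 40 mm above the worktop. Fully on, its centre is at the spindle's x = +40 mm; carried on the level spindle it hangs 1.5 mm low.
- rack: Fixed wooden rack, board 147 x 74 x 8 mm (x -52 to +95) with a shallow V of two planks along x, 21 mm high at its edges, in which the barrel lies, axis at y = 0, 40 mm up. Origin on the worktop below that axis; +x is the way the spindle is to enter. Pushed along +x, the barrel slides with 0.3 to 1.5 N until it meets the end stop.
- rack_end (a point): Far end of the rack's board on its axis, 8 mm up. Somewhere before it a rigid grey end stop is clamped: a fork 62 mm wide, 52 high, 12 thick, with a 22 mm gap open at the top for the spindle's tip. Its near face stands 4 to 32 mm beyond the barrel's far end at the start; where exactly is not measured and must be felt.
- stand: Fixed stand: beech foot 150 x 64 x 10 mm with two upright forks of 8 mm steel wire at x = -16.5 and +97 mm. Origin on the worktop; +x from handle to tip of the spindle lying in it. The spindle then has its axis at y = 0, 75 mm up, and its origin at x = 0 (+-10 mm): near fork between handle and collar, far fork beyond the barrel.
- stand_near (a point): Middle of the near fork on the lying spindle's axis, 75 mm up. Both forks are open at the top: 16 mm clear width, flaring to 34 mm at their tips, which stand 102 mm above the worktop.
- jam_jar: bystander: jam jar with yellow lid, 71 mm across, 110 high, origin under its centre
- honey_jar: bystander: honey jar with white lid, 60 mm across, 99 high, origin under its centre
- mug_right: bystander: green and white mug, 78 x 116 x 101 mm, origin under its centre
- tin_soup: bystander: red tin, 57 mm across, 72 high, origin under its centre
Not all that is in view belongs to the job. Of the things that look like the spindle, the larger one is meant.

How it is judged:
By the outcome, as a careful person would: the job done as asked, in the order asked, and still so for the second after the job is handed in, with the robot touching nothing.
It also fails if it takes over 72 s, if anything falls off the work surface, if the arm or the gripper's body presses on something with over 40 N, if the wrist force passes 120 N, or if a joint passes its speed limit or range.

## Working session

There is one attempt and no reset: what is moved stays moved. The work goes in short steps, Python scripts to look and compute and a tool call to move; the robot and the scene stay as the last step left them, time stands still between calls to the robot, and variables do not carry over. Pictures are saved under pics/ and viewed, at most 12 in all, crops included, and the job is handed in when it is done.

Besides the shell and the picture viewer there is one more tool, called after ">>>" by a JSON object that holds its "name" and its "arguments". apply_moves: Moves the arm, as the interface text tells. Its arguments: {"type":"object","properties":{"targets":{"type":"array","items":{"type":"array","items":{"type":"array","items":{"type":"number"}}}}},"required":["targets"]}

```bash
mkdir -p pics
python3 - <<'E'
from workcell import get_obs, imaging
import cv2,numpy as np
for n in("side","top"):
    p,d=imaging.camera(n); cv2.imwrite(f"pics/{n}0.png",p); np.savez(f"{n}0.npz",p=p,d=d)
    c=imaging.get_calibration(n); print(n,c)
o=get_obs();print(o)
E
```

```text
side {'camera_matrix': array([[395.94501375,   0.        , 273.26876457],
       [  0.        , 395.94501375, 214.4944926 ],
       [  0.        ,   0.        ,   1.        ]]), 'eye': array([ 0.26942659, -0.95618771,  0.48221295]), 'rotation': array([ 0.82441216, -0.10412167,  0.06570435, -0.55243662])}
top {'camera_matrix': array([[402.17954123,   0.        , 285.57698431],
       [  0.        , 402.17954123, 212.5665669 ],
       [  0.        ,   0.        ,   1.        ]]), 'eye': array([ 0.41622976, -0.00162427,  1.1661011 ]), 'rotation': array([ 0.70912   , -0.7032658 ,  0.03039472, -0.04052408])}
{'clock': 0.1, 'joint_pos': array([ 1.24799071e+00,  2.41353747e-01,  3.88161299e-03,  1.33522722e+00,
       -2.61790672e-05,  1.57077570e+00]), 'joint_vel': array([-9.63743666e-05, -1.19585177e-03,  9.46774133e-04, -1.28468330e-04,
        1.67688040e-03,  2.68524748e-03]), 'tau': array([-7.81751187e-04, -3.73137081e+01,  2.53010184e+01,  1.08361139e-02,
       -6.60975752e-05,  1.32876596e-05]), 'eef_pos': array([0.15845213, 0.47366625, 0.24750257]), 'tool_rot': array([ 1.60692680e-01,  9.87004031e-01, -9.41248733e-04, -1.40001348e-04]), 'ft_force': array([0.35088786, 0.19957205, 0.67977246]), 'ft_torque': array([0.11126878, 0.02092913, 0.03210006]), 'grasp_force': 0.0, 'grip_width': 0.08527064520735249}
```

View pics/top0.png

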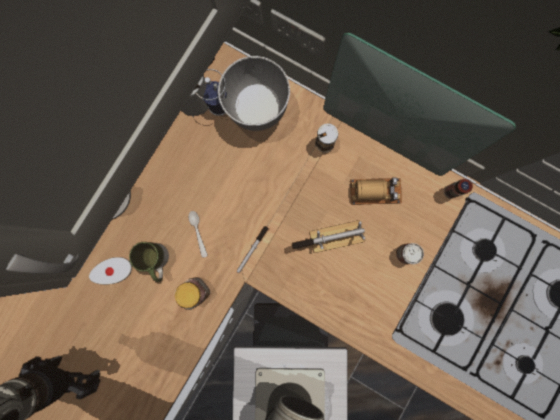

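View pics/side0.png

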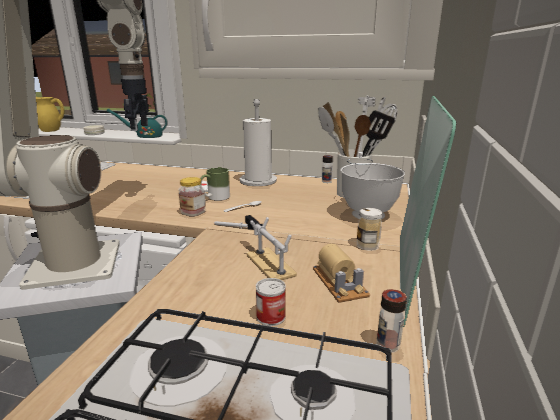

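Spindle candidates in the top picture are the black-handled bar in the stand's forks, (295–365, 233–245), and the thin black-handled item lying at (240–268, 228–272). The first is larger and lies in the stand, so it fits. I'll confirm it in a crop and measure.

```bash
cat > h.py <<'E'
import numpy as np,cv2
from workcell import get_obs, imaging
from scipy.spatial.transform import Rotation as R
def cloud(n,d,pose=None):
    c=imaging.get_calibration(n);K=c["camera_matrix"]
    v,u=np.mgrid[:d.shape[0],:d.shape[1]]
    P=np.stack([(u-K[0,2])/K[0,0]*d,(v-K[1,2])/K[1,1]*d,d],-1)
    if n=="wrist":
        H=c["hand_eye"]; P=P@H[:3,:3].T+H[:3,3]
        return P@R.from_quat(pose["tool_rot"]).as_matrix().T+pose["eef_pos"]
    r=R.from_quat(c["rotation"]).as_matrix()
    return P@r.T+c["eye"]
E
python3 - <<'E'
from h import *
z=np.load("top0.npz");p,d=z["p"],z["d"];W=cloud("top",d)
cv2.imwrite("pics/crop1.png",cv2.resize(p[165:285,230:410],None,fx=4.4,fy=4.4,interpolation=cv2.INTER_CUBIC))
for u,v in[(260,180),(340,215),(303,244),(320,240),(335,238),(350,236),(360,233),(265,235),(372,190),(380,190),(393,187),(326,135),(411,254),(190,293),(145,257)]:print(u,v,W[v,u].round(3))
# spindle-height points
m=(W[...,2]>.062)&(W[...,2]<.1);m[:225]=0;m[260:]=0;m[:,:285]=0;m[:,375:]=0
Q=W[m];c=Q[:,:2].mean(0);_,s,vt=np.linalg.svd(Q[:,:2]-c);t=(Q[:,:2]-c)@vt[0];print("sp",c,vt[0],t.min(),t.max(),len(Q))
m=(W[...,2]>.045)&(W[...,2]<.08);m[:170]=0;m[210:]=0;m[:,:345]=0;m[:,385:]=0
Q=W[m];c=Q[:,:2].mean(0);_,s,vt=np.linalg.svd(Q[:,:2]-c);t=(Q[:,:2]-c)@vt[0];print("bar",c,vt[0],s,t.min(),t.max(),Q[:,2].max())
E
```

```text
260 180 [ 0.63   0.092 -0.006]
340 215 [ 0.528 -0.143 -0.003]
303 244 [ 0.441 -0.033  0.085]
320 240 [ 0.452 -0.079  0.081]
335 238 [ 0.458 -0.12   0.077]
350 236 [ 0.467 -0.17   0.008]
360 233 [ 0.472 -0.187  0.077]
265 235 [ 0.468  0.075 -0.004]
372 190 [ 0.591 -0.223  0.066]
380 190 [ 0.591 -0.245  0.068]
393 187 [ 0.607 -0.292  0.024]
326 135 [ 0.738 -0.094  0.094]
411 254 [ 0.417 -0.326  0.067]
190 293 [0.311 0.261 0.109]
145 257 [0.401 0.419 0.006]
sp [ 0.45816875 -0.09837638] [ 0.2177929  -0.97599501] -0.09799929817189093 0.10322077634592818 484
bar [ 0.5956935 -0.2197131] [-0.02963111  0.9995609 ] [0.50950095 0.34076558] -0.04041582746314136 0.0368091767768338 0.07200386020066518
```

View pics/crop1.png

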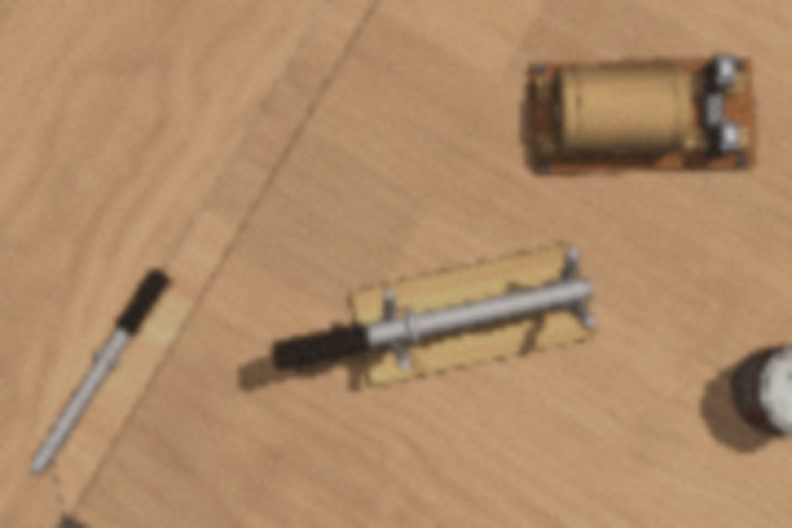

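The crop confirms it. The large spindle lies in the stand with its handle at crop (320,347), and the small look-alike lies loose at (35–165, 270–470). The barrel is at crop (625,110) with the end stop at (720,105), so the spindle goes in along image-right. I'm moving above the spindle for a close look.

>>> {"name": "apply_moves", "arguments": {"targets": [[[0.4, -0.8, 0.1, -3.7, 1], [0.4, -0.8, 0.1, -3.7, 1], [0.4, -0.8, 0.1, -3.7, 1], [0.4, -0.8, 0.1, -3.7, 1], [0.4, -0.8, 0.1, -3.7, 1], [0.4, -0.8, 0.1, -3.7, 1], [0.4, -0.8, 0.1, -3.7, 1], [0.4, -0.8, 0.1, -3.7, 1]]]}}

```text
clock: 0.77
eef_pos: [0.2867, 0.2164, 0.2803]
tool_rot: [0.409, 0.913, -0.0, -0.0]
ft_force: [1.0, 0.1, 0.5]
grip_width: 0.0853
grasp_force: 0.0
```

>>> {"name": "apply_moves", "arguments": {"targets": [[[0.4, -0.8, 0.1, -3.7, 1], [0.4, -0.8, 0.1, -3.7, 1], [0.4, -0.8, 0.1, -3.7, 1], [0.4, -0.8, 0.1, -3.7, 1], [0.4, -0.8, 0.1, -3.7, 1], [0.4, -0.8, 0.1, -3.7, 1], [0.4, -0.8, 0.1, -3.7, 1], [0.4, -0.8, 0.1, -3.7, 1]]]}}

```text
clock: 1.43
eef_pos: [0.4147, -0.0397, 0.3123]
tool_rot: [0.629, 0.778, -0.0, -0.0]
ft_force: [-0.0, 0.6, 1.3]
grip_width: 0.0852
grasp_force: 0.0
```

Run:
```python
from h import *
o=get_obs();p,d=imaging.camera("wrist");print(imaging.get_calibration("wrist"))
print(o["eef_pos"],R.from_quat(o["tool_rot"]).as_matrix().round(3),o["ft_force"])
cv2.imwrite("pics/w1.png",p);np.savez("w1.npz",p=p,d=d,**{k:o[k] for k in("eef_pos","tool_rot")})
```

```text
{'camera_matrix': array([[305.86921481,   0.        , 280.26956965],
       [  0.        , 305.86921481, 210.47621733],
       [  0.        ,   0.        ,   1.        ]]), 'hand_eye': array([[ 5.59269415e-04, -9.59814293e-01, -2.80635369e-01,
         7.37651408e-02],
       [ 9.99999381e-01,  8.06667509e-04, -7.66054319e-04,
        -1.42477660e-04],
       [ 9.61649318e-04, -2.80634767e-01,  9.59814150e-01,
        -1.25862218e-01],
       [ 0.00000000e+00,  0.00000000e+00,  0.00000000e+00,
         1.00000000e+00]])}
[ 0.41474232 -0.03967987  0.31225941] [[-0.21   0.978 -0.   ]
 [ 0.978  0.21   0.   ]
 [ 0.    -0.    -1.   ]] [-0.04656755  0.58839743  1.25439073]
```

View pics/w1.png

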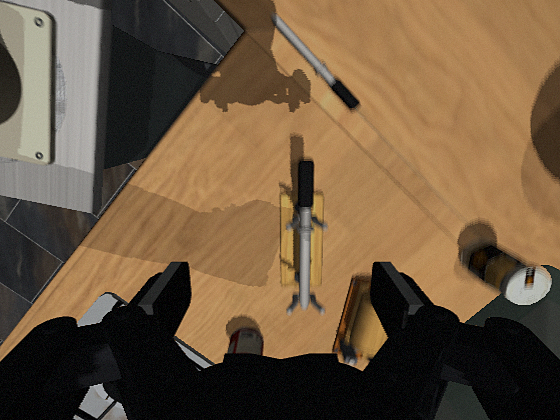

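The wrist view shows the handle at (305,182), collar at (305,237), tip at (303,308) and the barrel partly hidden at (365,315). I'm measuring the spindle axis and the barrel from depth.

Run:
```python
from h import *
z=np.load("w1.npz");d=z["d"];p=z["p"];W=cloud("wrist",d,z)
def line(m):
    Q=W[m];c=Q[:,:2].mean(0);_,s,vt=np.linalg.svd(Q[:,:2]-c);a=vt[0]*-np.sign(vt[0][1]);t=(Q[:,:2]-c)@a
    print(c.round(4),a.round(4),"yaw",np.degrees(np.arctan2(a[1],a[0])).round(2),"ends",(c+a*t.min()).round(4),(c+a*t.max()).round(4),"z",np.percentile(Q[:,2],[50,98]).round(4),len(Q));return Q,c,a,t
v,u=np.mgrid[:420,:560]
dark=p.max(-1)<60
box=(u>292)&(u<318)&(W[...,2]>.06)&(W[...,2]<.11)
print("handle");line(box&(v>150)&(v<215)&dark)
print("rod");line(box&(v>245)&(v<282)&(u>297)&(u<312))
print("all");line(box&(v>150)&(v<312)&(u>296)&(u<314))
for vv in range(205,250,3):print(vv,W[vv,305].round(4),p[vv,305])
print("worktop z",np.median(W[100:140,360:420,2]))
print("barrel")
line((u>345)&(u<385)&(v>270)&(v<350)&(W[...,2]>.055)&(W[...,2]<.08))
```

```text
handle
[ 0.4417 -0.0307] [ 0.207  -0.9783] yaw -78.05 ends [ 0.4357 -0.0023] [ 0.4505 -0.0722] z [0.0855 0.0872] 713
rod
[ 0.466  -0.1327] [ 0.2307 -0.973 ] yaw -76.66 ends [ 0.4602 -0.1083] [ 0.472 -0.158] z [0.0807 0.0828] 360
all
[ 0.4549 -0.0844] [ 0.2306 -0.973 ] yaw -76.67 ends [4.349e-01 1.000e-04] [ 0.4813 -0.1954] z [0.0818 0.0869] 1950
205 [ 0.4478 -0.0554  0.0859] [17 22 18]
208 [ 0.4494 -0.0604  0.0806] [ 99 101 104]
211 [ 0.4501 -0.0638  0.082 ] [124 129 133]
214 [ 0.451  -0.0675  0.0819] [150 152 155]
217 [ 0.4518 -0.0711  0.0824] [150 153 155]
220 [ 0.4528 -0.075   0.0816] [148 153 155]
223 [ 0.4536 -0.0787  0.0821] [147 150 155]
226 [ 0.4546 -0.0826  0.0816] [131 135 137]
229 [ 0.4547 -0.0847  0.0867] [112 119 119]
232 [ 0.4563 -0.09    0.0822] [132 134 135]
235 [ 0.4573 -0.094   0.082 ] [141 145 148]
238 [ 0.4583 -0.098   0.0816] [142 146 152]
241 [ 0.4592 -0.1019  0.0817] [173 178 182]
244 [ 0.4601 -0.1058  0.0816] [170 176 176]
247 [ 0.461  -0.1096  0.082 ] [172 173 180]
worktop z 0.00015684276003921638
barrel
[ 0.587  -0.2247] [ 0.184  -0.9829] yaw -79.4 ends [ 0.5786 -0.1797] [ 0.5931 -0.257 ] z [0.0644 0.0683] 885
```

>>> {"name": "apply_moves", "arguments": {"targets": [[[0.22, 0.09, -0.7, 0.6, 1], [0.22, 0.1, -0.7, 0.5, 1], [0.22, 0.09, -0.8, 0, 1], [0, 0, -0.8, 0, 1], [0, 0, -0.8, 0, 1], [0, 0, -0.7, 0, 1], [0, 0, -0.5, 0, 1], [0, 0, -0.4, 0, 1]]]}}

```text
clock: 2.15
eef_pos: [0.4391, -0.0263, 0.0938]
tool_rot: [0.62, 0.785, -0.001, -0.002]
ft_force: [0.3, 0.5, -0.1]
grip_width: 0.0856
grasp_force: 0.0
```

Run:
```python
from h import *
o=get_obs();p,d=imaging.camera("wrist")
print(o["eef_pos"],o["ft_force"],o["ft_torque"])
cv2.imwrite("pics/w2.png",p);np.savez("w2.npz",p=p,d=d,**{k:o[k] for k in("eef_pos","tool_rot")})
```

```text
[ 0.43913721 -0.02626443  0.093813  ] [ 0.27894548  0.48665827 -0.07232415] [-0.0073287  -0.05180625 -0.04023916]
```

View pics/w2.png

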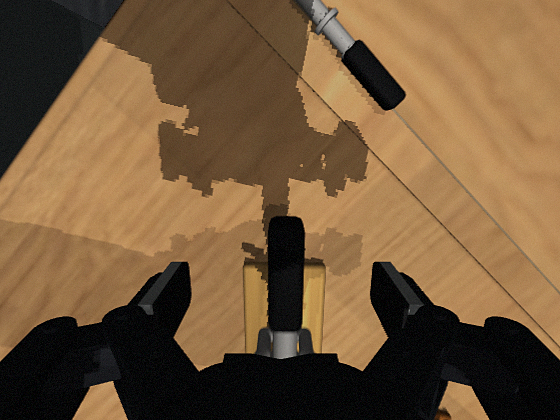

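The handle is between the open jaws, (285, 215–330), slightly right of the jaw centre at 281. I'm refining the fit before the grip.

Run:
```python
from h import *
z=np.load("w2.npz");d=z["d"];p=z["p"];W=cloud("wrist",d,z)
v,u=np.mgrid[:420,:560]
m=(u>262)&(u<310)&(v>205)&(v<335)&(W[...,2]>.08)&(W[...,2]<.095)
Q=W[m];T=(Q-z["eef_pos"])@R.from_quat(z["tool_rot"]).as_matrix()
b=np.round(T[:,0]/.006).astype(int)
for k in np.unique(b):
    q=T[b==k]; print(round(k*6),(1e3*np.array([q[:,1].min(),q[:,1].max(),q[:,2].mean()])).round(1),len(q))
for vv in range(318,345,3):print(vv,W[vv,285].round(4),p[vv,285])
```

```text
-36 [-1.4  6.1 12.5] 15
-30 [-6.6 11.4  8.6] 242
-24 [-6.6 11.2  8.4] 346
-18 [-6.5 11.1  8.4] 363
-12 [-6.5 11.4  8.5] 364
-6 [-6.4 11.4  8.5] 386
0 [-6.3 11.2  8.4] 398
6 [-6.2 11.6  8.4] 402
12 [-6.2 11.5  8.4] 429
18 [-6.1 11.4  8.4] 431
24 [-6.1 11.2  9.6] 499
318 [ 0.4464 -0.0472  0.086 ] [14  9  7]
321 [ 0.4469 -0.0493  0.0855] [16 14 16]
324 [ 0.4474 -0.0513  0.0851] [18 13 14]
327 [ 0.4477 -0.0526  0.0858] [10  4 10]
330 [ 0.4483 -0.055   0.085 ] [ 9  7 11]
333 [ 0.4487 -0.0567  0.0851] [107 113 114]
336 [ 0.4497 -0.0607  0.0822] [143 145 150]
339 [ 0.4503 -0.0631  0.0815] [135 140 145]
342 [ 0.4507 -0.0646  0.0819] [141 142 147]
```

>>> {"name": "apply_moves", "arguments": {"targets": [[[0.05, 0, -0.25, 0, 1], [0, 0, -0.22, 0, 1], [0, 0, 0, 0, -1], [0, 0, 0, 0, -1], [0, 0, 0, 0, -1], [0, 0, 0, 0, -1], [0, 0, 0, 0, -1], [0, 0, 0, 0, -1]]]}}

```text
clock: 2.87
eef_pos: [0.4433, -0.0267, 0.0781]
tool_rot: [0.62, 0.785, 0.0, 0.001]
ft_force: [-0.1, 0.0, 1.1]
grip_width: 0.0169
grasp_force: 61.6
```

>>> {"name": "apply_moves", "arguments": {"targets": [[[0, 0, 0, 0, -1], [0, 0, 0, 0, -1], [0, 0, 0, 0, -1], [0, 0, 0, 0, -1]]]}}

```text
clock: 3.2
eef_pos: [0.4434, -0.0267, 0.0779]
tool_rot: [0.62, 0.785, 0.0, 0.0]
ft_force: [-1.2, 0.9, 3.7]
grip_width: 0.0167
grasp_force: 61.9
```

>>> {"name": "apply_moves", "arguments": {"targets": [[[0, 0, 0.4, 0, -1], [0, 0, 0.8, 0, -1], [0, 0, 0.8, 0, -1], [0.38, -0.8, 0.4, -2.6, -1], [0.38, -0.8, 0.4, -2.6, -1], [0.38, -0.8, 0.4, -2.6, -1], [0.38, -0.8, 0.4, -2.6, -1], [0.38, -0.8, 0.4, -2.6, -1]]]}}

```text
clock: 3.87
eef_pos: [0.5191, -0.1878, 0.2378]
tool_rot: [0.705, 0.709, 0.0, -0.001]
ft_force: [0.8, 0.7, -0.6]
grip_width: 0.0166
grasp_force: 61.3
```

Run:
```python
from h import *
o=get_obs();p,d=imaging.camera("wrist")
print(o["eef_pos"],R.from_quat(o["tool_rot"]).as_matrix().round(3)[:,1],o["ft_force"],o["ft_torque"])
cv2.imwrite("pics/w3.png",p);np.savez("w3.npz",p=p,d=d,**{k:o[k] for k in("eef_pos","tool_rot")})
```

```text
[ 0.51911024 -0.18781188  0.23781943] [ 1.     0.005 -0.001] [ 0.77837835  0.6732188  -0.59810909] [ 0.02026133 -0.08351631  0.05035448]
```

View pics/w3.png

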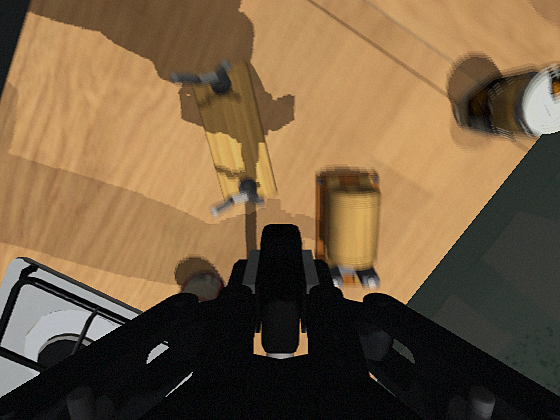

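In this view the barrel is at (353,222), its near end at v≈183 and the end stop at (355,277). The stand's forks are at (215,78) and (245,190), and the held handle is at (281,290). Next I'll fit the barrel's axis, the handle in the tool frame and the fork positions.

Run:
```python
from h import *
from scipy.optimize import least_squares
z=np.load("w3.npz");d=z["d"];p=z["p"];W=cloud("wrist",d,z)
v,u=np.mgrid[:420,:560]
print("worktop",np.median(W[60:120,300:360,2]))
m=(u>320)&(u<390)&(v>178)&(v<268)&(W[...,2]>.045)&(W[...,2]<.075)
Q=W[m]
f=lambda q:np.hypot((Q[:,0]-q[0]-q[1]*(Q[:,1]+.22))*np.cos(np.arctan(q[1])),Q[:,2]-q[2])-.028
r=least_squares(f,[.59,0,.04],loss="soft_l1",f_scale=.001);print("barrel x at y=-.22, slope, z",r.x,"rms",np.sqrt((f(r.x)**2).mean()),len(Q))
k=np.abs(f(r.x))<.003;print("y range",np.percentile(Q[k,1],[0,1,99,100]))
for vv in list(range(172,192,2))+list(range(256,290,2)):print(vv,[W[vv,uu].round(3).tolist() for uu in(346,353,368)])
m=(u>262)&(u<300)&(v>215)&(v<350);T=(W-z["eef_pos"])@R.from_quat(z["tool_rot"]).as_matrix();T=T*1e3
mm=m&(T[...,2]<-4)&(T[...,2]>-14)
for a in range(-35,35,8):
    q=T[mm&(np.abs(T[...,0]-a)<2)]
    if len(q):print("handle",a,q[:,1].min().round(1),q[:,1].max().round(1),np.median(q[:,2]).round(1))
print("end",T[mm][:,0].min(),T[mm][:,0].max())
m=(u<290)&(v<220)&(W[...,2]>.085)&(W[...,2]<.11)
n,l,s,c=cv2.connectedComponentsWithStats(m.astype(np.uint8))
for i in range(1,n):
    if s[i,4]>8:print("fork",c[i].round(),W[l==i].mean(0).round(4),s[i,4])
```

```text
worktop 0.0002481048399122221
barrel x at y=-.22, slope, z [ 0.59747699 -0.0377726   0.03960849] rms 0.0019914988538608995 3725
y range [-0.26113287 -0.25897895 -0.18100034 -0.17960053]
172 [[0.595, -0.171, 0.007], [0.603, -0.171, 0.007], [0.62, -0.17, 0.008]]
174 [[0.595, -0.173, 0.008], [0.603, -0.173, 0.009], [0.617, -0.171, 0.021]]
176 [[0.595, -0.175, 0.008], [0.603, -0.175, 0.008], [0.617, -0.173, 0.02]]
178 [[0.595, -0.178, 0.007], [0.603, -0.178, 0.008], [0.617, -0.175, 0.022]]
180 [[0.595, -0.18, 0.009], [0.604, -0.18, 0.008], [0.617, -0.177, 0.022]]
182 [[0.594, -0.181, 0.017], [0.601, -0.181, 0.018], [0.618, -0.18, 0.021]]
184 [[0.591, -0.181, 0.029], [0.599, -0.181, 0.03], [0.614, -0.18, 0.033]]
186 [[0.59, -0.182, 0.033], [0.598, -0.182, 0.033], [0.612, -0.18, 0.043]]
188 [[0.587, -0.181, 0.048], [0.594, -0.181, 0.05], [0.609, -0.18, 0.052]]
190 [[0.585, -0.181, 0.059], [0.592, -0.181, 0.06], [0.606, -0.18, 0.062]]
256 [[0.588, -0.252, 0.065], [0.595, -0.251, 0.067], [0.612, -0.252, 0.064]]
258 [[0.589, -0.254, 0.065], [0.596, -0.253, 0.066], [0.612, -0.253, 0.065]]
260 
[... 846 characters left out ...]
.008], [0.613, -0.315, 0.007], [0.618, -0.288, 0.054]]
284 [[0.606, -0.322, 0.0], [0.616, -0.322, -0.0], [0.635, -0.321, 0.001]]
286 [[0.606, -0.325, -0.0], [0.616, -0.325, 0.0], [0.636, -0.324, 0.001]]
288 [[0.607, -0.328, -0.001], [0.616, -0.328, 0.0], [0.636, -0.327, 0.0]]
handle -27 -8.8 7.7 -7.2
handle -19 -8.7 8.1 -7.3
handle -11 -8.5 8.0 -7.3
handle -3 -8.4 7.8 -7.3
handle 5 -8.3 7.6 -7.2
handle 13 -8.2 7.5 -7.4
handle 21 -8.0 7.3 -7.3
handle 29 -6.3 4.7 -4.8
end -29.699636542462738 27.78502866206865
fork [222.  64.] [ 0.4707 -0.071   0.0968] 166
fork [180.  75.] [ 0.4364 -0.0788  0.0956] 229
fork [256. 197.] [ 0.496  -0.1795  0.0967] 117
fork [218. 205.] [ 0.4619 -0.1878  0.0953] 159
```

>>> {"name": "apply_moves", "arguments": {"targets": [[[0.29, 0.84, 0, 0.4, -1], [0.29, 0.84, 0, 0.4, -1], [0.29, 0.84, 0, 0.4, -1], [0.29, 0.84, 0, 0.4, -1], [0.29, 0.84, 0, 0.3, -1], [0.3, 0.84, 0, 0, -1], [0, 0, -0.9, 0, -1], [0, 0, -0.9, 0, -1]]]}}

```text
clock: 4.58
eef_pos: [0.5914, 0.018, 0.1664]
tool_rot: [0.691, 0.723, 0.002, 0.002]
ft_force: [0.8, 0.0, -1.7]
grip_width: 0.017
grasp_force: 61.4
```

>>> {"name": "apply_moves", "arguments": {"targets": [[[0, 0, -0.9, 0, -1], [0, 0, -0.9, 0, -1], [0, 0, -0.8, 0, -1], [0, 0, -0.46, 0, -1], [0, 0, 0, 0, -1], [0, 0, 0, 0, -1]]]}}

```text
clock: 5.08
eef_pos: [0.5875, 0.0151, 0.0415]
tool_rot: [0.693, 0.721, -0.001, -0.002]
ft_force: [0.4, -0.4, 0.7]
grip_width: 0.0174
grasp_force: 61.3
```

Run:
```python
from h import *
o=get_obs();print(o["eef_pos"],o["tool_rot"],o["ft_force"],o["ft_torque"])
p,d=imaging.camera("top");q,e=imaging.camera("side")
np.savez("t2.npz",p=p,d=d,q=q,e=e)
a=cv2.resize(p[165:265,270:410],None,fx=4,fy=4,interpolation=cv2.INTER_CUBIC)
b=cv2.resize(q[210:310,260:400],None,fx=4,fy=4,interpolation=cv2.INTER_CUBIC)
cv2.imwrite("pics/ts.png",cv2.resize(np.hstack([a,b]),(800,286)))
W=cloud("top",d);m=(W[...,2]>.037)&(W[...,2]<.055);v,u=np.mgrid[:420,:560];m&=(W[...,1]<-.06)&(W[...,1]>-.17)&(abs(W[...,0]-.59)<.02)
Q=W[m];print(len(Q),np.polyfit(Q[:,1]+.22,Q[:,0],1) if len(Q) else 0,Q[:,1].min() if len(Q) else 0)
m=(W[...,2]>.05)&(W[...,2]<.075)&(W[...,1]<-.18)&(W[...,1]>-.26)&(abs(W[...,0]-.595)<.026)
Q=W[m];print(np.polyfit(Q[:,1]+.22,Q[:,0],1))
W=cloud("side",e)
m=(W[...,2]>.025)&(W[...,2]<.06)&(W[...,1]<-.06)&(W[...,1]>-.175)&(abs(W[...,0]-.59)<.02)
Q=W[m];print("side",len(Q));
if len(Q):print(np.polyfit(Q[:,1]+.22,Q[:,0],1),np.polyfit(Q[:,1]+.22,Q[:,2],1))
```

```text
[0.58745462 0.01513639 0.04153288] [ 0.69265602  0.72126494 -0.00143278 -0.00157398] [ 0.44290552 -0.43809831  0.67407262] [ 0.03856553  0.02923482 -0.00446412]
164 [-0.03660387  0.59482941] -0.16065838502237592
[-0.0156351   0.59514756]
side 114
[-0.0314665   0.59298018] [0.00027269 0.04386855]
```

View pics/ts.png

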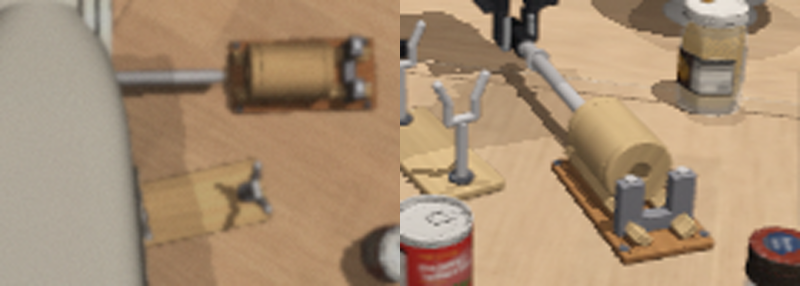

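The top view shows the rod lined up with the barrel to about a millimetre, the tip about 25 mm short of it. I'm correcting by the small offset and entering gently.

>>> {"name": "apply_moves", "arguments": {"targets": [[[0.03, 0, 0.03, 0, -1], [0.01, -0.25, 0, 0, -1], [0.01, -0.25, 0, 0, -1], [0.01, -0.2, 0, 0, -1], [0.006, -0.15, 0, 0, -1], [0.006, -0.15, 0, 0, -1], [0, 0, 0, 0, -1], [0, 0, 0, 0, -1]]]}}

```text
clock: 5.85
eef_pos: [0.5918, -0.0256, 0.0443]
tool_rot: [0.693, 0.721, 0.0, -0.0]
ft_force: [-0.6, -0.1, -0.6]
grip_width: 0.0166
grasp_force: 61.3
```

```bash
cat > b.py <<'E'
from h import *
o=get_obs();print(o["clock"],o["eef_pos"].round(4),o["tool_rot"].round(4),o["ft_force"].round(2),o["ft_torque"].round(3),o["grasp_force"])
p,d=imaging.camera("top");q,e=imaging.camera("side")
for n,D in(("top",d),("side",e)):
    W=cloud(n,D)
    m=(W[...,2]>.05)&(W[...,2]<.075)&(W[...,1]<-.12)&(W[...,1]>-.28)&(abs(W[...,0]-.595)<.02)
    Q=W[m];print(n,"barrel y",np.percentile(Q[:,1],[1,50,99]).round(4),"topz",np.percentile(Q[:,2],95).round(4),len(Q))
np.savez("last.npz",p=p,d=d,q=q,e=e)
E
python3 b.py
```

```text
5.85 [ 0.5918 -0.0256  0.0443] [ 6.932e-01  7.208e-01  0.000e+00 -1.000e-04] [-0.64 -0.09 -0.55] [0.086 0.    0.028] 61.340553760528564
top barrel y [-0.2623 -0.2221 -0.1834] topz 0.068 445
side barrel y [-0.2657 -0.2396 -0.1874] topz 0.0681 433
```

>>> {"name": "apply_moves", "arguments": {"targets": [[[-0.01, -0.1, -0.02, 0, -1], [0, -0.15, 0, 0, -1], [0, -0.2, 0, 0, -1], [0.005, -0.2, 0, 0, -1], [0.007, -0.2, 0, 0, -1], [0.007, -0.2, 0, 0, -1], [0.007, -0.2, 0, 0, -1], [0.007, -0.2, 0, 0, -1]]]}}

```text
clock: 6.62
eef_pos: [0.5928, -0.0841, 0.0435]
tool_rot: [0.693, 0.721, 0.0, 0.0]
ft_force: [-0.3, 0.3, -0.7]
grip_width: 0.017
grasp_force: 61.3
```

```bash
python3 b.py
```

```text
6.6167 [ 0.5928 -0.0841  0.0435] [0.6929 0.721  0.     0.    ] [-0.35  0.27 -0.71] [ 0.111 -0.002 -0.012] 61.34185552597046
top barrel y [-0.2624 -0.2294 -0.1959] topz 0.068 360
side barrel y [-0.2657 -0.2399 -0.1869] topz 0.0682 431
```

>>> {"name": "apply_moves", "arguments": {"targets": [[[0.007, -0.2, 0, 0, -1], [0.007, -0.2, 0, 0, -1], [0.007, -0.2, 0, 0, -1], [0.007, -0.15, 0, 0, -1], [0.005, -0.1, 0, 0, -1], [0.004, -0.1, 0, 0, -1], [0.004, -0.1, 0, 0, -1], [0, 0, 0, 0, -1]]]}}

```text
clock: 7.38
eef_pos: [0.5945, -0.1257, 0.0435]
tool_rot: [0.693, 0.721, -0.0, 0.0]
ft_force: [0.3, -0.4, -0.3]
grip_width: 0.0169
grasp_force: 61.4
```

```bash
python3 b.py
```

```text
7.3833 [ 0.5945 -0.1257  0.0435] [ 6.93e-01  7.21e-01 -1.00e-04  1.00e-04] [ 0.26 -0.42 -0.3 ] [ 0.018 -0.02   0.06 ] 61.363492012023926
top barrel y [-0.269  -0.2629 -0.2557] topz 0.0677 65
side barrel y [-0.272  -0.2317 -0.1224] topz 0.0688 576
```

>>> {"name": "apply_moves", "arguments": {"targets": [[[0.002, -0.05, 0, 0, -1], [0.002, -0.05, 0, 0, -1], [0.002, -0.05, 0, 0, -1], [0.002, -0.05, 0, 0, -1], [0.001, -0.015, 0, 0, -1], [0, -0.015, 0, 0, -1], [0, -0.015, 0, 0, -1], [0, -0.015, 0, 0, -1]]]}}

```text
clock: 8.15
eef_pos: [0.5948, -0.1355, 0.0435]
tool_rot: [0.693, 0.721, 0.0, -0.0]
ft_force: [-0.3, -0.0, -0.2]
grip_width: 0.0165
grasp_force: 61.3
```

>>> {"name": "apply_moves", "arguments": {"targets": [[[0, -0.012, 0, 0, -1], [0.001, -0.012, 0, 0, -1], [0, -0.012, 0, 0, -1], [0, -0.012, 0, 0, -1], [0.001, -0.012, 0, 0, -1], [0, -0.012, 0, 0, -1]]]}}

```text
clock: 8.65
eef_pos: [0.5949, -0.1384, 0.0435]
tool_rot: [0.693, 0.721, 0.0, 0.0]
ft_force: [1.3, 0.0, -1.2]
grip_width: 0.0166
grasp_force: 61.3
```

>>> {"name": "apply_moves", "arguments": {"targets": [[[0, -0.008, 0, 0, -1], [0.001, -0.008, 0, 0, -1], [0, -0.008, 0, 0, -1], [0, -0.008, 0, 0, -1]]]}}

```text
clock: 8.98
eef_pos: [0.595, -0.1396, 0.0435]
tool_rot: [0.693, 0.721, 0.0, 0.0]
ft_force: [0.4, 1.3, -1.7]
grip_width: 0.0173
grasp_force: 61.3
```

>>> {"name": "apply_moves", "arguments": {"targets": [[[0, -0.008, 0, 0, -1], [0.001, -0.008, 0, 0, -1], [0, -0.008, 0, 0, -1]]]}}

```text
clock: 9.23
eef_pos: [0.5949, -0.1398, 0.0435]
tool_rot: [0.693, 0.721, 0.001, -0.001]
ft_force: [-0.3, 3.5, 0.2]
grip_width: 0.017
grasp_force: 61.5
```

Contact with the end stop: 3.5 N after about 1 mm of command. I'm loading up gradually.

>>> {"name": "apply_moves", "arguments": {"targets": [[[0, -0.01, 0, 0, -1], [0.001, -0.01, 0, 0, -1], [0, -0.01, 0, 0, -1], [0, 0, 0, 0, -1]]]}}

```text
clock: 9.57
eef_pos: [0.5949, -0.1398, 0.0436]
tool_rot: [0.692, 0.722, 0.001, -0.001]
ft_force: [-0.3, 6.6, 0.7]
grip_width: 0.0169
grasp_force: 61.6
```

>>> {"name": "apply_moves", "arguments": {"targets": [[[0, -0.012, 0, 0, -1], [0.001, -0.012, 0, 0, -1], [0, -0.012, 0, 0, -1], [0, 0, 0, 0, -1], [0, 0, 0, 0, -1]]]}}

```text
clock: 9.98
eef_pos: [0.5948, -0.1399, 0.0436]
tool_rot: [0.692, 0.722, 0.002, -0.002]
ft_force: [-1.3, 10.3, 2.3]
grip_width: 0.017
grasp_force: 61.7
```

Steady at 10.3 N; holding it for more than a second.

>>> {"name": "apply_moves", "arguments": {"targets": [[[0, 0, 0, 0, -1], [0, 0, 0, 0, -1], [0, 0, 0, 0, -1], [0, 0, 0, 0, -1], [0, 0, 0, 0, -1], [0, 0, 0, 0, -1], [0, 0, 0, 0, -1], [0, 0, 0, 0, -1]]]}}

```text
clock: 10.65
eef_pos: [0.5948, -0.1399, 0.0436]
tool_rot: [0.692, 0.722, 0.002, -0.002]
ft_force: [-1.2, 10.9, 2.2]
grip_width: 0.0169
grasp_force: 61.7
```

>>> {"name": "apply_moves", "arguments": {"targets": [[[0, 0, 0, 0, -1], [0, 0, 0, 0, -1], [0, 0, 0, 0, -1], [0, 0, 0, 0, -1], [0, 0, 0, 0, -1], [0, 0, 0, 0, -1], [0, 0, 0, 0, -1], [0, 0, 0, 0, -1]]]}}

```text
clock: 11.32
eef_pos: [0.5948, -0.1399, 0.0436]
tool_rot: [0.692, 0.722, 0.002, -0.002]
ft_force: [-0.4, 10.2, 1.7]
grip_width: 0.0172
grasp_force: 61.7
```

Bedded. I'm releasing the push and lifting gently.

>>> {"name": "apply_moves", "arguments": {"targets": [[[0, 0.04, 0, 0, -1], [0, 0.03, 0, 0, -1], [0, 0.03, 0, 0, -1], [0, 0, 0.03, 0, -1], [0, 0, 0.06, 0, -1], [0, 0, 0.1, 0, -1], [0, 0, 0.1, 0, -1], [0, 0, 0, 0, -1]]]}}

```text
clock: 11.98
eef_pos: [0.5956, -0.1396, 0.0563]
tool_rot: [0.693, 0.721, 0.0, 0.001]
ft_force: [0.5, 0.5, -1.6]
grip_width: 0.0171
grasp_force: 61.3
```

```bash
python3 b.py
python3 - <<'E'
import numpy as np,cv2
q=np.load("last.npz")["q"];cv2.imwrite("pics/s4.png",cv2.resize(q[190:310,250:410],None,fx=5,fy=5,interpolation=cv2.INTER_CUBIC))
E
```

```text
11.9833 [ 0.5956 -0.1396  0.0563] [6.929e-01 7.210e-01 4.000e-04 7.000e-04] [ 0.46  0.48 -1.62] [ 0.179 -0.062  0.009] 61.26995801925659
top barrel y [-0.2795 -0.2789 -0.2765] topz 0.0735 4
side barrel y [-0.2778 -0.173  -0.1278] topz 0.0744 329
```

View pics/s4.png

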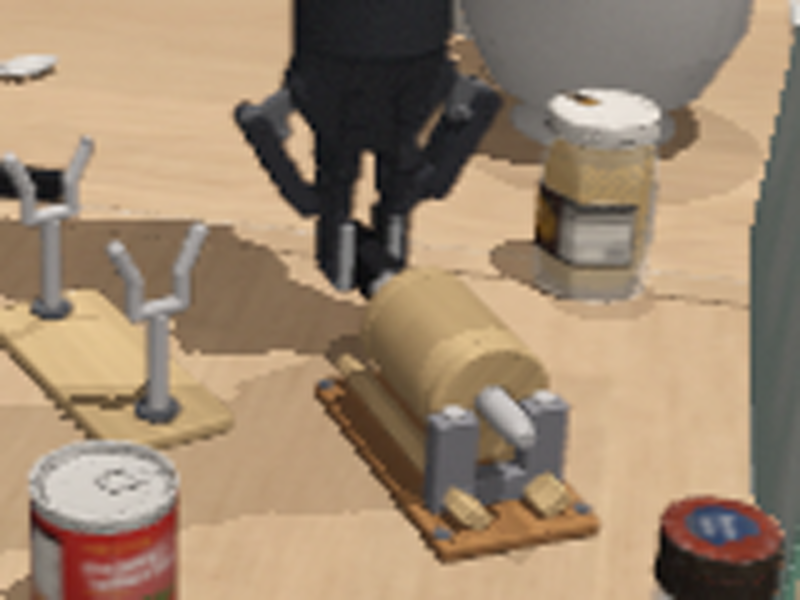

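The barrel is lifted off the rack and sits against the collar, with the rod tip out of the stop at crop (505,415) and the stand free at (110,330). I'm carrying it up and over to the stand, smoothly.

>>> {"name": "apply_moves", "arguments": {"targets": [[[0, 0, 0.1, 0, -1], [0, 0, 0.25, 0, -1], [0, 0, 0.4, 0, -1], [0, 0, 0.4, 0, -1], [0, 0, 0.4, 0, -1], [0, 0, 0.4, 0, -1], [0, 0, 0.4, 0, -1], [0, 0, 0.25, 0, -1]]]}}

```text
clock: 12.75
eef_pos: [0.596, -0.1394, 0.162]
tool_rot: [0.693, 0.721, 0.001, 0.002]
ft_force: [0.9, 0.5, -1.6]
grip_width: 0.0169
grasp_force: 61.3
```

>>> {"name": "apply_moves", "arguments": {"targets": [[[-0.1, 0.07, 0, 0.5, -1], [-0.2, 0.14, 0, 0.7, -1], [-0.25, 0.18, 0, 0.7, -1], [-0.25, 0.18, 0, 0.7, -1], [-0.25, 0.18, 0, 0.7, -1], [-0.25, 0.18, 0, 0.7, -1], [-0.25, 0.18, 0, 0.7, -1], [-0.25, 0.18, 0, 0.7, -1]]]}}

```text
clock: 13.42
eef_pos: [0.5215, -0.087, 0.1582]
tool_rot: [0.658, 0.753, -0.0, -0.001]
ft_force: [0.0, 0.9, -0.9]
grip_width: 0.0168
grasp_force: 61.3
```

>>> {"name": "apply_moves", "arguments": {"targets": [[[-0.25, 0.18, 0, 0.7, -1], [-0.25, 0.18, 0, 0.7, -1], [-0.25, 0.18, 0, 0.7, -1], [-0.25, 0.18, 0, 0.7, -1], [-0.25, 0.18, 0, 0.7, -1], [-0.25, 0.18, 0, 0.7, -1], [-0.2, 0.14, 0, 0.7, -1], [-0.1, 0.07, 0, 0.7, -1]]]}}

```text
clock: 14.08
eef_pos: [0.4492, -0.0352, 0.1586]
tool_rot: [0.62, 0.785, -0.0, -0.001]
ft_force: [-0.6, -0.7, -2.1]
grip_width: 0.017
grasp_force: 61.3
```

Run:
```python
from h import *
o=get_obs();p,d=imaging.camera("wrist")
M=R.from_quat(o["tool_rot"]).as_matrix();print(o["eef_pos"],np.degrees(np.arctan2(M[1,1],M[0,1])),o["ft_force"],o["ft_torque"])
np.savez("w4.npz",p=p,d=d)
W=cloud("wrist",d,o);T=(W-o["eef_pos"])@M*1e3
v,u=np.mgrid[:420,:560]
mm=(u>262)&(u<300)&(v>215)&(v<350)&(T[...,2]<-4)&(T[...,2]>-14)
for a in range(-27,30,8):
    q=T[mm&(np.abs(T[...,0]-a)<2)]
    if len(q):print("handle",a,q[:,1].min().round(1),q[:,1].max().round(1),np.median(q[:,2]).round(1))
q,e=imaging.camera("side");p2,d2=imaging.camera("top");np.savez("last.npz",q=q,e=e,p=p2,d=d2)
S=cloud("side",e);f=R.from_euler("z",-76.7,degrees=True).as_matrix()
L=(S-o["eef_pos"])@f*1e3
m=(L[...,0]>20)&(L[...,0]<185)&(abs(L[...,1])<35)&(L[...,2]>-45)&(L[...,2]<40)
for a in range(30,185,8):
    k=m&(abs(L[...,0]-a)<4)
    if k.sum()>2:print(a,k.sum(),"z",L[k][:,2].min().round(1),L[k][:,2].max().round(1),"y",L[k][:,1].mean().round(1))
cv2.imwrite("pics/s5.png",cv2.resize(q[150:300,200:400],None,fx=4,fy=4,interpolation=cv2.INTER_CUBIC))
```

```text
[ 0.44921849 -0.03524237  0.15856114] 13.403803473304029 [-0.61869791 -0.71830749 -2.07164812] [0.08153765 0.04815359 0.02699205]
handle -27 -8.3 8.3 -7.0
handle -19 -8.1 8.6 -7.2
handle -11 -8.0 8.5 -7.3
handle -3 -7.9 8.3 -7.3
handle 5 -7.7 8.1 -7.3
handle 13 -7.6 8.0 -7.4
handle 21 -7.5 7.8 -7.4
handle 29 -6.6 5.2 -4.8
30 19 z -9.1 8.2 y -6.3
62 5 z -11.2 21.6 y -16.9
70 39 z -23.0 23.2 y -19.3
78 41 z -16.3 23.2 y -16.9
86 42 z -19.5 23.1 y -18.6
94 43 z -21.7 23.5 y -18.4
102 42 z -23.1 22.8 y -18.0
110 49 z -19.9 22.7 y -18.1
118 42 z -22.1 23.2 y -18.3
126 49 z -16.8 23.0 y -18.9
134 58 z -20.3 23.0 y -17.3
142 345 z -33.2 22.8 y -5.5
150 37 z -27.9 20.6 y -6.2
158 12 z -7.4 3.4 y -5.6
166 17 z -7.6 3.4 y -5.4
174 21 z -6.8 1.6 y -3.2
```

View pics/s5.png

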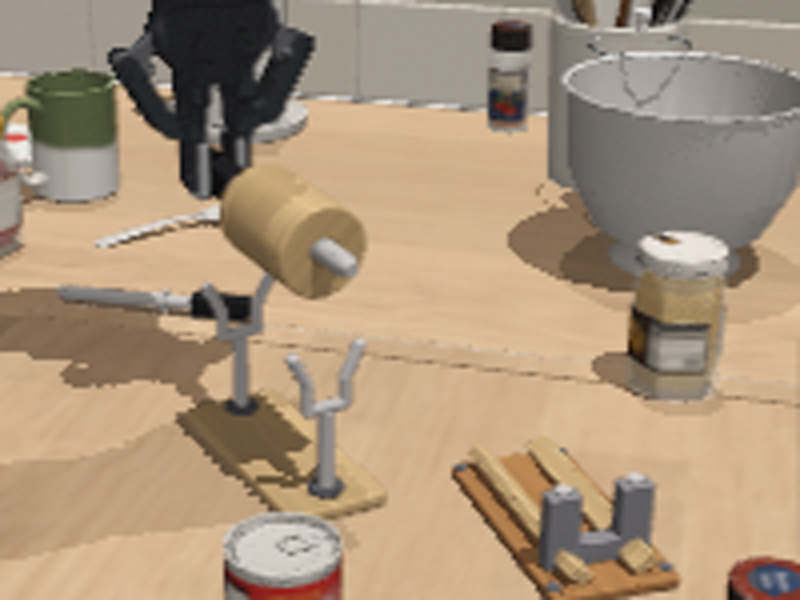

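The barrel is level on the spindle, against the collar (crop 225–365), and both forks are free below it at (240,300) and (325,375). I'm aligning just above the forks.

>>> {"name": "apply_moves", "arguments": {"targets": [[[-0.06, 0.06, -0.1, 0, -1], [-0.06, 0.055, -0.2, 0, -1], [0, 0, -0.25, 0, -1], [0, 0, -0.25, 0, -1], [0, 0, -0.2, 0, -1], [0, 0, -0.09, 0, -1], [0, 0, 0, 0, -1], [0, 0, 0, 0, -1]]]}}

```text
clock: 14.9
eef_pos: [0.4462, -0.0314, 0.1152]
tool_rot: [0.62, 0.784, -0.0, -0.0]
ft_force: [-0.2, -0.2, -1.4]
grip_width: 0.0167
grasp_force: 61.2
```

Run:
```python
from h import *
o=get_obs();p,d=imaging.camera("wrist")
M=R.from_quat(o["tool_rot"]).as_matrix();print(o["eef_pos"],np.degrees(np.arctan2(M[1,1],M[0,1])),o["ft_force"],o["ft_torque"])
T=(cloud("wrist",d,o)-o["eef_pos"])@M*1e3
q,e=imaging.camera("side");t,f=imaging.camera("top")
np.savez("last2.npz",p=p,q=q,t=t,d=d,e=e,f=f)
L2=R.from_euler("z",-76.7,degrees=True).as_matrix()
for n,D in(("top",f),("side",e)):
    L=(cloud(n,D)-o["eef_pos"])@L2*1e3
    for nm,lo,hi in(("near",28,60),("far",145,172)):
        m=(L[...,0]>lo)&(L[...,0]<hi)&(abs(L[...,1])<24)&(L[...,2]<-10)&(L[...,2]>-40)
        Q=L[m]
        if len(Q)>2:print(n,nm,len(Q),"x",Q[:,0].mean().round(1),"left",Q[Q[:,1]>5].mean(0).round(1),"right",Q[Q[:,1]<-5].mean(0).round(1))
    m=(L[...,0]>145)&(L[...,0]<172)&(abs(L[...,1])<9)&(L[...,2]>-8)&(L[...,2]<9)
    if m.sum():print(n,"rod",m.sum(),L[m].mean(0).round(1))
```

```text
[ 0.44619876 -0.03142466  0.11524798] 13.29895881752163 [-0.24102036 -0.15363216 -1.35463513] [0.23360538 0.07215341 0.01123493]
top far 31 x 158.3 left [158.5  13.7 -22.3] right [158.  -18.7 -25. ]
top rod 49 [159.7  -1.    0.3]
side near 25 x 48.9 left [nan nan nan] right [ 48.9 -19.7 -28.4]
side far 100 x 157.9 left [159.9  11.5 -24.4] right [157.1 -18.  -25.4]
side rod 58 [157.7  -3.3   1.2]<stdin>:13: RuntimeWarning: Mean of empty slice.
  ret = um.true_divide(
```

>>> {"name": "apply_moves", "arguments": {"targets": [[[-0.03, -0.06, 0, 0.1, -1], [0, 0, -0.1, 0, -1], [0, 0, -0.15, 0, -1], [0, 0, -0.15, 0, -1], [0, 0, -0.15, 0, -1], [0, 0, -0.1, 0, -1], [0, 0, 0, 0, -1], [0, 0, 0, 0, -1]]]}}

```text
clock: 15.72
eef_pos: [0.4447, -0.0338, 0.089]
tool_rot: [0.62, 0.785, -0.0, -0.0]
ft_force: [-0.2, 0.3, -2.0]
grip_width: 0.0171
grasp_force: 61.3
```

>>> {"name": "apply_moves", "arguments": {"targets": [[[0, 0, -0.08, 0, -1], [0, 0, -0.07, 0, -1], [0, 0, -0.06, 0, -1], [0, 0, -0.04, 0, -1], [0, 0, -0.03, 0, -1], [0, 0, 0, 0, -1], [0, 0, 0, 0, -1]]]}}

```text
clock: 16.3
eef_pos: [0.445, -0.0338, 0.0784]
tool_rot: [0.62, 0.785, -0.0, -0.0]
ft_force: [-0.6, -0.5, -0.4]
grip_width: 0.017
grasp_force: 61.6
```

>>> {"name": "apply_moves", "arguments": {"targets": [[[0, 0, -0.01, 0, -1], [0, 0, -0.01, 0, -1], [0, 0, 0, 0, -1], [0, 0, 0, 0, -1]]]}}

```text
clock: 16.63
eef_pos: [0.4451, -0.0338, 0.0778]
tool_rot: [0.62, 0.785, 0.0, 0.0]
ft_force: [-2.8, 0.0, 4.4]
grip_width: 0.0168
grasp_force: 62.2
```

Run:
```python
from h import *
o=get_obs();print(o["eef_pos"],o["ft_force"],o["ft_torque"])
q,e=imaging.camera("side");t,f=imaging.camera("top")
L2=R.from_euler("z",-76.7,degrees=True).as_matrix()
for n,D in(("top",f),("side",e)):
    L=(cloud(n,D)-o["eef_pos"])@L2*1e3
    for a in range(62,182,6):
        k=(abs(L[...,0]-a)<3)&(abs(L[...,1])<35)&(L[...,2]>-12)
        if k.sum()>2:print(n,a,k.sum(),"ztop",L[k][:,2].max().round(1),"y",L[k][:,1].mean().round(1),end="; ")
a=cv2.resize(q[190:270,230:330],(400,320),interpolation=cv2.INTER_CUBIC);b=cv2.resize(t[205:285,285:385],(400,320),interpolation=cv2.INTER_CUBIC)
cv2.imwrite("pics/s6.png",np.hstack([a,b]))
```

```text
[ 0.4450607  -0.0337724   0.07784262] [-2.76642629  0.00505913  4.41527876] [-0.01981949  0.53783472 -0.12903041]
top 92 9 ztop 21.5 y -19.7; top 98 28 ztop 22.8 y -12.0; top 104 41 ztop 27.2 y -4.3; top 110 44 ztop 23.8 y -1.0; top 116 48 ztop 23.7 y -1.1; top 122 46 ztop 24.1 y -1.0; top 128 48 ztop 23.3 y -1.2; top 134 44 ztop 23.5 y -0.8; top 140 47 ztop 25.3 y -1.0; top 146 9 ztop 19.4 y -0.2; top 152 25 ztop 19.8 y -3.6; top 158 41 ztop 23.5 y -0.8; top 164 11 ztop 3.0 y -1.5; top 170 9 ztop 5.2 y -1.8; side 68 21 ztop 22.8 y -14.0; side 74 30 ztop 23.6 y -15.2; side 80 31 ztop 23.8 y -15.6; side 86 29 ztop 23.0 y -14.9; side 92 33 ztop 22.7 y -15.6; side 98 29 ztop 23.6 y -16.9; side 104 30 ztop 23.4 y -14.7; side 110 31 ztop 24.0 y -15.4; side 116 32 ztop 23.5 y -14.8; side 122 37 ztop 23.9 y -16.7; side 128 30 ztop 23.8 y -15.1; side 134 34 ztop 24.0 y -14.4; side 140 58 ztop 23.7 y -10.4; side 146 134 ztop 23.7 y -5.0; side 152 8 ztop 4.4 y -6.1; side 158 74 ztop 24.9 y -5.0; side 164 52 ztop 24.6 y -4.7; side 170 14 ztop 4.4 y -4.0; side 176 14 ztop 2.5 y -3.1;
```

View pics/s6.png

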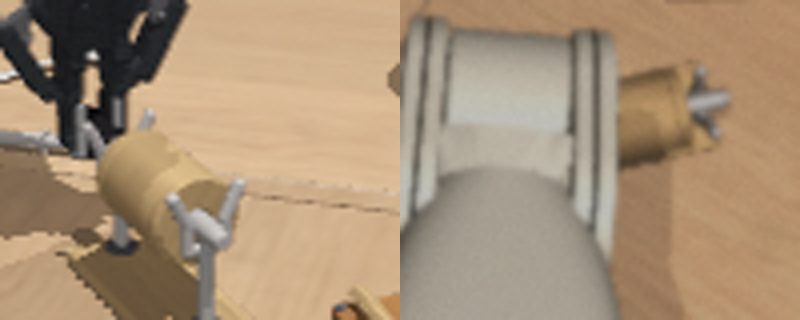

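The roller is seated in both forks: far fork at (205,215), with the rod tip through it, and the near fork behind the barrel. I'm relaxing the press, opening and retreating upward.

>>> {"name": "apply_moves", "arguments": {"targets": [[[-0.01, 0, 0.01, 0, -1], [-0.01, 0, 0.01, 0, -1], [0, 0, 0, 0, -1], [0, 0, 0, 0, -0.4], [0, 0, 0, 0, -0.2], [0, 0, 0, 0, 0.2], [0, 0, 0, 0, 0.2], [0, 0, 0, 0, 0.2]]]}}

```text
clock: 17.4
eef_pos: [0.4443, -0.0338, 0.0783]
tool_rot: [0.62, 0.785, 0.0, 0.0]
ft_force: [-0.9, -0.4, -0.3]
grip_width: 0.0513
grasp_force: 0.0
```

>>> {"name": "apply_moves", "arguments": {"targets": [[[0, 0, 0.1, 0, 0.2], [0, 0, 0.2, 0, 0.2], [0, 0, 0.5, 0, 0.2], [0, 0, 0.7, 0, 0.2], [0, 0.3, 0.7, 0, 0.2], [0, 0.7, 0.5, 0, 0.2], [0, 0.7, 0.2, 0, 0.2], [0, 0, 0, 0, 0.2]]]}}

```text
clock: 18.07
eef_pos: [0.4462, 0.0376, 0.198]
tool_rot: [0.618, 0.786, 0.003, 0.002]
ft_force: [-0.1, 0.7, 0.2]
grip_width: 0.0509
grasp_force: 0.0
```

Run:
```python
from h import *
o=get_obs();p,d=imaging.camera("wrist");q,e=imaging.camera("side")
a=cv2.resize(q[190:270,230:330],(400,320),interpolation=cv2.INTER_CUBIC);b=cv2.resize(p,(400,320))
cv2.imwrite("pics/s7.png",np.hstack([a,b]))
W=cloud("wrist",d,o);L=(W-[.445,-.0338,.075])@R.from_euler("z",-76.7,degrees=True).as_matrix()*1e3
for a in range(-38,170,6):
    k=(abs(L[...,0]-a)<2)&(abs(L[...,1])<6)&(L[...,2]>-20)&(L[...,2]<50)
    if k.sum()>2:print(a,L[k][:,2].max().round(1),end="; ")
```

```text
-26 11.7; -20 12.0; -14 12.3; -8 12.2; -2 12.0; 4 11.9; 10 12.2; 16 12.4; 22 11.9; 28 12.2; 34 7.1; 40 7.3; 46 7.3; 52 7.4; 58 11.6; 64 17.5;
```

View pics/s7.png

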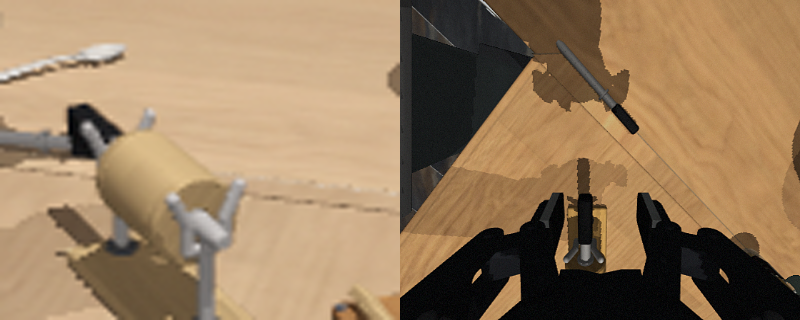

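The roller lies level in both forks with the barrel against the collar, and the gripper is clear of it. I'm handing in.

```bash
python3 -c "
from workcell import order;print(order.job_done())"
```

```text
the job is handed in; nothing more can be done
None
```

The roller is back together: the barrel was bedded on the spindle at about 10 N for over a second, then laid level in the stand's two forks against the collar, and the job is handed in at about 18 s on the clock.

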